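Clamp a caster bracket in the riveting jig

TASK

Get the caster bracket ready for riveting: draw the jig's sprung curved arm back until it stays back, set the bracket flat on the jig's bed and slide it into the corner, pressing it lightly home, flush against the long and the short fixed edge at once, without forcing it. Then let go and release the arm so that it springs in and clamps the bracket there. Leave the other things on the table alone.

Things in the scene. Friction and masses are not known exactly. Their poses are not given: they have to be found in the camera images.
- jig: Riveting jig, fixed to the table: dark steel bed plate 260 mm along x, y -115 to +90, its flat top (the bed) 12 mm above the table. Origin on the table under it, x along its long edge, z up. It carries the two fixed edges and the sprung arm.
- nest_corner (a point): Inner corner where the faces of the two fixed edges meet, at bed height: jig point (+45, +35, +12) mm, axes as the jig's. A bracket that is home touches both faces, its 80 mm side along the long edge, either end leading; its origin then lies at (-40, -30, 0) mm from this corner.
- clip (a joint): Angle (rad) of the curved sprung steel arm about its upright pivot: 0 fully in (rest, jig empty), 0.7 fully back at its stop; grows as the free end swings to jig -y (counter-clockwise from above). Over-centre spring, damped: below 0.42 it drives the arm in, above it holds it back; about 1.4 Nm per rad away from 0.42 (4 to 6 N at the pin). With a bracket home it stops near 0.12.
- clip_pin (a point): Centre of the top of the arm's upright finger pin, the part to take hold of: steel, 12 mm diameter, from 10 to 45 mm above the bed, on the arm's free end, 97.5 mm from the pivot axis. Below it are the arm's round nose (16 mm diameter) and bowed strip (6 mm wide), tops 10 mm above the bed.
- clip_pivot (a point): Axis of the arm's pivot at bed height: jig point (+95, -55, +12) mm; its boss is 22 mm in diameter and 18 mm high. A short spring strut, its top 22 mm above the bed, joins it to a post at jig (+95, -5) mm.
- bracket: Caster bracket of bare light metal, about 250 g: plate 80 mm along x, 60 along y, 6 thick, with two upright parallel cheeks, 38 mm over their outsides (across y), each 4 thick, 36 long in x (26 above 34 mm height); 50 mm high in all. Origin at the centre of the plate's underside, z up. Alike after half a turn. Starts upright on the table.
- wheel_a: Bystander: black caster wheel lying flat, 60 mm in diameter, 24 mm high; origin under its centre.
- wheel_b: Bystander: a second such wheel, behind the jig.
- stem_foot: Bystander: black round foot 48 mm in diameter with an upright steel stem 10 mm in diameter, 52 mm high in all; origin under its centre.
- bowl: Bystander: steel bowl, 170 mm across, 60 mm high; origin under its centre.
- driver: Bystander: screwdriver lying to the right of the jig.
- carton: Bystander: cardboard box 90 x 100 x 60 mm high; origin under its centre.
- mug: Bystander: white mug, 80 mm across, 90 mm high; origin under its centre.
- long_edge: The jig's long fixed edge: steel bar 112 mm along jig x (x -55 to +57), 12 mm wide, standing 10 mm above the bed. Its straight face looks to jig -y and lies at jig y = +35 mm. Origin under the bar's centre at bed height; axes as the jig's.
- short_edge: The jig's short fixed edge: steel bar 60 mm along jig y (y -25 to +35), 12 mm wide, standing 10 mm above the bed. Its straight face looks to jig -x and lies at jig x = +45 mm. Origin under the bar's centre at bed height; axes as the jig's. Friction on the bed or on one edge can hold a bracket short of the other edge.
Not all that is in view belongs to the job. What is meant by the bracket is not green or red, and is the larger of those in its own colour.

How it is judged:
By the outcome, as a careful person would: the job done as asked, in the order asked, and still so for the second after the job is handed in, with the robot touching nothing.
It also fails if it takes over 72 s, if anything falls off the work surface, if the arm or the gripper's body presses on something with over 40 N, if the wrist force passes 120 N, or if a joint passes its speed limit or range.

ROBOT

A 6-joint arm with a two-finger parallel gripper is mounted at the origin on the work surface. World frame = base frame: x ahead of the robot, y to its left, z up, the work surface at z = 0. Lengths are in m, angles in rad, forces in N, time in s.
With the tool pointing down it reaches from about 0.25 to 0.8 m from the base axis. Payload 3.9 kg.
Tool frame: the origin (TCP) lies on the centre line of the jaws, within the pads' length; the fingertips stand 14 mm ahead of it and the grasp point (between the pads) lies 5 mm behind it; z points along the fingers, y is the line along which they close (so a half turn about z gives the same grasp; the last joint's range is limited). The gripper opens to 85 mm and grips with 20 to 120 N. Pads are 22 mm wide; open, the fingers measure 114 mm over their backs; the gripper's body (76 mm by 85 mm) begins 54 mm behind the grasp point. The pads swing forward as they close: fully open they stand 13 mm farther back than shut.
Start: joints at [-1.333, 0.26, -0.138, 1.173, 0, 1.571], TCP at [0.124, -0.51, 0.245] pointing down, gripper open.
Joint ranges: [-2.78, 2.78], [-0.83, 1.72], [-1.28, 1.37], [-1.9, 2.12], [-1.57, 1.48], [-3.14, 3.14]. Speed limits (rad/s): [2.57, 2.57, 3.14, 3.14, 3.14, 3.14].

INTERFACE

Orientations are given as a unit quaternion [x, y, z, w].
In Python, from bench import readout, imaging, workorder gives the robot as it stands. The module is installed in compiled form; this text tells all that it offers.
- The arm moves only by the shell command python3 -m jog 'ROWS' [OPENING] [FORCE]. ROWS is a JSON object whose one key "motion" holds a list of rows, each an object of numbers: "tx", "ty", "tz": the shift along the tool's x, y, z in mm; "twist": the turn about the tool's z in degrees. A call has 1 to 5 rows; each row is the pose to reach, as a shift and turn from the pose commanded when the call began, along the tool's axes at that moment; what a row does not reach only later rows make up. A row lasts 1/8 s, in which the tool goes at most 62.5 mm and 10.7 degrees, less where a joint would pass 70% of its speed; a pose out of reach is approached as far as the arm can. A call with a gripper value outside its range is refused whole. OPENING is the opening, from -1 (shut) to 1 (fully open), set as the call begins (- or left out, the last holds). The fingers move at their own pace and stop on an object; FORCE is the grip in N (left out, the last holds). Time passes only in rows, so rows that repeat a pose let the fingers close. It gives the time, the measured TCP pose, the force, the opening and the grip force at its end, in the units of the state.
- readout.sense(): the state, without advancing time (a new reading comes with each control period).
- imaging.capture(name): name is "scene" or "top"; returns the picture (384x512x3 uint8, red, green, blue); there is no depth.
- imaging.camera_info(name): a dict with "fx", "fy", "cx", "cy" (pixels), "dist_coeffs" ([k1, k2, p1, p2, k3] as OpenCV has them; the pictures are not rectified), "R" (3x3) and "t" (3): a world point X has camera coordinates R X + t. Camera axes: x right, y down, z forward; pixel columns grow to the right and rows downward; lengths in m; the calibration is good to about 2 mm. A picture is of the moment at which its call begins. camera_info takes no time and is no camera call.
- workorder.hand_in(): hands the job in; it is judged then, once.
The state is a dict: "t": time; "joints": joint angles; "qd": joint speeds; "joint_efforts": joint torques, N m; "ee_pos": TCP position; "ee_rot": TCP orientation; "ft_force": force on the tool from outside, world axes, zero at the start; "torque": the same for the moment, N m; "width": finger opening in m; "grasp_force": force on a finger pad.
Only numpy, scipy, OpenCV 4.12 (cv2) and the standard library are available. Lean on these libraries where they do the work, as an engineer would, in place of code of your own. Each camera call takes 0.05 s, during which the arm holds its last target. There are 200 camera calls.

## Working session

There is one attempt and no reset: what is moved stays moved. The work goes in short steps, Python scripts to look and compute and a shell command to move; the robot and the scene stay as the last step left them, time stands still between calls to the robot, and variables do not carry over. Pictures are saved under pics/ and viewed, at most 10 in all, crops included, and the job is handed in when it is done.

```bash
mkdir -p pics; cat > h.py <<'E'
import numpy as np, cv2
from bench import readout, imaging
def cam(n):
    c=imaging.camera_info(n); K=np.array([[c['fx'],0,c['cx']],[0,c['fy'],c['cy']],[0,0,1]])
    return K,np.array(c['dist_coeffs'],float),np.array(c['R']),np.array(c['t'])
def p2w(n,uv,z):
    K,d,R,t=cam(n); uv=np.array(uv,float).reshape(-1,1,2)
    q=cv2.undistortPoints(uv,K,d).reshape(-1,2); z=np.broadcast_to(z,len(q)); C=-R.T@t
    r=np.c_[q,np.ones(len(q))]@R
    return C+r*((z-C[2])/r[:,2])[:,None]
def w2p(n,X):
    K,d,R,t=cam(n)
    return cv2.projectPoints(np.array(X,float).reshape(-1,3),cv2.Rodrigues(R)[0],t,K,d)[0].reshape(-1,2)
def snap(n,f,crop=None,s=1):
    im=imaging.capture(n)[:,:,::-1]
    if crop: x0,y0,x1,y1=crop; im=im[y0:y1,x0:x1]
    cv2.imwrite('pics/'+f,cv2.resize(im,None,fx=s,fy=s,interpolation=cv2.INTER_CUBIC))
E
python3 - <<'E'
from h import *
snap('top','t1.png',s=1.5); snap('scene','s1.png',s=1.5)
for n in('top','scene'):
    K,d,R,t=cam(n); print(n,K[0,0],-R.T@t,R[2])
s=readout.sense();print(s)
E
```

```text
top 357.47040321659523 [ 0.52299188 -0.01120553  0.98371861] [ 0.05583419 -0.03171033 -0.99793637]
scene 348.1576305578679 [0.95357201 0.41559248 0.96207378] [-0.34909967 -0.41983173 -0.83777726]
{'t': 0.1, 'joints': array([-1.33303833e+00,  2.60613651e-01, -1.39253015e-01,  1.17265716e+00,
        1.06145961e-05,  1.57082514e+00]), 'qd': array([ 0.00029873, -0.00081318,  0.00543403, -0.0005281 , -0.00013706,
       -0.0012191 ]), 'joint_efforts': array([-8.14820251e-04, -4.06508660e+01,  2.54527026e+01,  1.00416737e-02,
       -1.58240809e-04, -3.96437656e-06]), 'ee_pos': array([ 0.12351778, -0.50967049,  0.24454564]), 'ee_rot': array([ 9.92943548e-01,  1.18584840e-01, -9.71826275e-05, -8.58282289e-04]), 'ft_force': array([-0.82079105, -0.31418142, -0.38622396]), 'torque': array([ 0.0394962 , -0.02178089, -0.03819153]), 'grasp_force': 0.0, 'width': 0.08521015680420603}
```

View pics/t1.png

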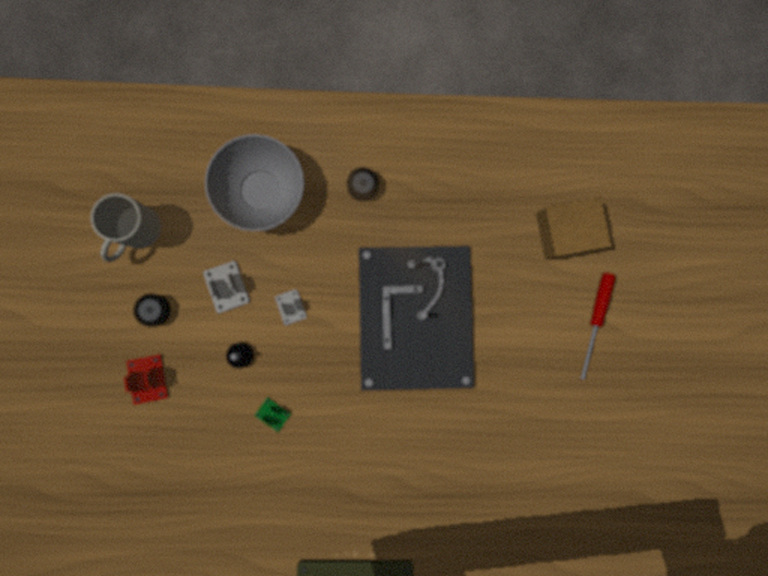

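View pics/s1.png

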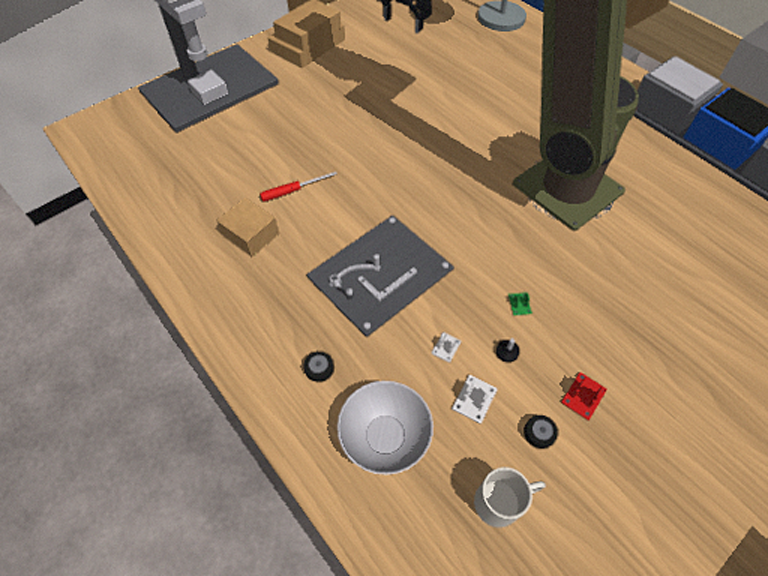

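Candidates for the bracket (top picture, 1.5×): the large bare one at (226,287), a small bare one at (290,307), a red one at (147,379) and a green one at (273,414). I choose the large bare one at (226,287). The jig is centred near (417,318), with the arm's nose and pin at about (423,315) and the pivot at about (438,264). One close crop will check this.

```bash
python3 - <<'E'
from h import *
snap('top','t2.png',(130,150,330,270),4); snap('scene','s2.png',(200,140,340,290),4)
E
```

```text
(no output)
```

View pics/t2.png

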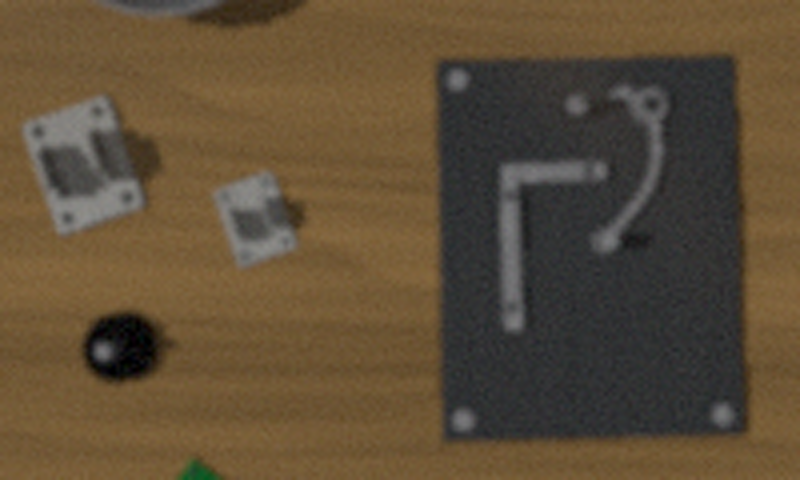

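View pics/s2.png

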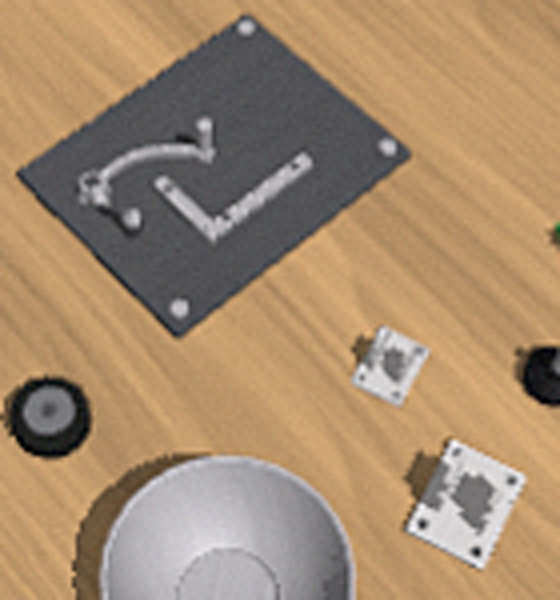

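The top crop (4×, origin 130,150) confirms the large bare bracket, with corners at (24,128), (107,96), (143,206) and (64,234). The small one at (255,218) is clearly smaller. Jig corners are at (441,59), (733,56), (745,433) and (446,439), the inner nest corner is at about (522,183), the nose and pin are at (604,241), and the pivot is at (651,103).

```bash
cat > m.py <<'E'
from h import *
T=lambda c:(np.array(c,float)+.5)/4-.5+[130,150]
S=lambda c:(np.array(c,float)+.5)/4-.5+[200,140]
def fit(A,B):
    a=A-A.mean(0);b=B-B.mean(0); U,_,V=np.linalg.svd(a.T@b); R=(U@V).T
    if np.linalg.det(R)<0: V[-1]*=-1;R=(U@V).T
    return R,B.mean(0)-R@A.mean(0),np.degrees(np.arctan2(R[1,0],R[0,0]))
E
python3 - <<'E'
from m import *
np.set_printoptions(precision=1,suppress=True)
J=np.array([[130,90],[130,-115],[-130,-115],[-130,90]],float)
def rep(n,A,P):
    R,t,a=fit(A,P); print(n,'origin',t,'ang',a,'resid',np.round(P-(A@R.T+t),1).tolist()); return R,t
P=p2w('top',T([(441,59),(733,56),(745,433),(446,439)]),.012)[:,:2]*1e3
R,t=rep('jig top',J,P)
Q=p2w('scene',S([(179,337),(18,174),(247,14),(411,154)]),.012)[:,:2]*1e3
rep('jig scene',J,Q)
toj=lambda X:(X[:,:2]*1e3-t)@R
print('corner',toj(p2w('top',T([(522,183)]),.022)),'barends',toj(p2w('top',T([(513,331),(604,171)]),.022)))
print('pivot boss',toj(p2w('top',T([(651,103)]),.030)),'nose',toj(p2w('top',T([(604,243)]),.022)))
print('pin scene',toj(p2w('scene',S([(205,122)]),.057)),'pivot sc',toj(p2w('scene',S([(93,184)]),.03)))
B=np.array([[40,30],[40,-30],[-40,-30],[-40,30]],float)
rep('br top',B,p2w('top',T([(24,128),(107,96),(143,206),(64,234)]),.006)[:,:2]*1e3)
rep('br scene',B,p2w('scene',S([(482,568),(406,530),(455,438),(526,480)]),.006)[:,:2]*1e3)
s=readout.sense()
from scipy.spatial.transform import Rotation as Ro
print(Ro.from_quat(s['ee_rot']).as_matrix(),s['ee_pos'])
E
```

```text
jig top origin [534.2 -89. ] ang 2.1128549947976234 resid [[-1.1, -2.1], [-1.8, 2.3], [1.3, 1.2], [1.6, -1.5]]
jig scene origin [532.4 -86.8] ang 2.289465783964061 resid [[-0.6, -0.0], [-1.2, 0.9], [-0.1, -0.6], [1.9, -0.3]]
corner [[42.6 34.6]] barends [[-56.5  42.4]
 [ 49.9 -21. ]]
pivot boss [[ 94.7 -52.8]] nose [[  1.3 -20. ]]
pin scene [[ -1.7 -22.8]] pivot sc [[ 94.  -51.6]]
br top origin [581.9 243.2] ang 21.349300903953907 resid [[-1.5, -1.2], [-0.3, 0.0], [-0.0, 2.5], [1.8, -1.3]]
br scene origin [580.6 244.5] ang 19.610950809865386 resid [[-1.3, -0.8], [0.4, 1.0], [-1.4, -0.3], [2.2, 0.1]]
[[ 1.   0.2 -0. ]
 [ 0.2 -1.   0. ]
 [ 0.  -0.  -1. ]] [ 0.1 -0.5  0.2]
```

```bash
cat > g.py <<'E'
# usage: g.py j|w x y z yaw(deg)   mm, tcp z world; j = jig frame (x,y,yaw)
import sys
from h import *
from scipy.spatial.transform import Rotation as Ro
f,(x,y,z,yaw)=sys.argv[1],map(float,sys.argv[2:6])
O=np.array([533.3,-88.]);A=2.2
c,s=np.cos(np.radians(A)),np.sin(np.radians(A)); M=np.array([[c,-s],[s,c]])
q=readout.sense(); R=Ro.from_quat(q['ee_rot']).as_matrix(); p=q['ee_pos']*1e3
if f=='j': x,y=M@[x,y]+O; yaw+=A
cur=np.degrees(np.arctan2(R[1,0],R[0,0])); tw=-((yaw-cur+90)%180-90)
d=R.T@(np.array([x,y,z])-p)
print('t %.2f'%q['t'],'target',np.round([x,y,z],1),'cur',np.round(p,1),'jig',np.round(M.T@(p[:2]-O),1),'yaw-jig %.2f'%(cur-A),'w %.1f'%(q['width']*1e3),'F',np.round(q['ft_force'],1),'| tx ty tz',np.round(d,1),'twist %.1f'%tw, 'tilt %.2f'%np.degrees(np.arccos(-R[2,2])))
E
python3 g.py j 2 -22 120 0
```

```text
t 0.20 target [ 536.1 -109.9  120. ] cur [ 123.6 -509.8  244.8] jig [-425.6 -405.8] yaw-jig 11.43 w 85.8 F [ 0.8 -0.4  0.6] | tx ty tz [ 495.2 -291.3  125.1] twist 11.4 tilt 0.07
```

```bash
python3 -m jog '{"motion":[{"tx":45,"ty":-27,"tz":5},{"tx":98,"ty":-58,"tz":10},{"tx":151,"ty":-89,"tz":20},{"tx":204,"ty":-120,"tz":30},{"tx":255,"ty":-150,"tz":40}]}' -0.3 30; python3 g.py j 2 -22 120 0
python3 -m jog '{"motion":[{"tx":50,"ty":-29,"tz":15,"twist":3},{"tx":103,"ty":-61,"tz":30,"twist":6},{"tx":156,"ty":-93,"tz":50,"twist":9},{"tx":205,"ty":-121,"tz":70,"twist":11.4},{"tx":238,"ty":-141,"tz":85,"twist":11.4}]}'; python3 g.py j 2 -22 120 0
```

```text
t 0.20 target [ 536.1 -109.9  120. ] cur [ 123.6 -509.8  244.8] jig [-425.6 -405.8] yaw-jig 11.43 w 85.8 F [ 0.8 -0.4  0.6] | tx ty tz [ 495.2 -291.3  125.1] twist 11.4 tilt 0.07
t: 0.82
ee_pos: [0.3228, -0.315, 0.1595]
ee_rot: [1.0, 0.02, -0.0, -0.0]
ft_force: [0.2, -1.0, -0.2]
width: 0.0856
grasp_force: 0.0
t 0.82 target [ 536.1 -109.9  120. ] cur [ 322.8 -315.   159.5] jig [-219.  -218.8] yaw-jig 0.11 w 85.6 F [ 0.2 -1.  -0.2] | tx ty tz [ 221.4 -196.3   39.6] twist 0.1 tilt 0.04schema error: expected keys tx, ty, tz, twist
```

The rows need all four keys, so the first call was refused and only the second one ran. I carry on from here.

```bash
python3 -m jog '{"motion":[{"tx":45,"ty":-40,"tz":5,"twist":0},{"tx":90,"ty":-80,"tz":10,"twist":0},{"tx":135,"ty":-120,"tz":15,"twist":0},{"tx":180,"ty":-160,"tz":20,"twist":0},{"tx":221,"ty":-196,"tz":39,"twist":0}]}' -0.3 30; python3 -m jog '{"motion":[{"tx":0,"ty":0,"tz":0,"twist":0}]}'; python3 g.py j 2 -22 46 0
python3 - <<'E'
from m import *
snap('scene','s3.png',(200,80,330,210),4)
X=readout.sense()['ee_pos']; print((w2p('scene',[X])-[200,80])*4+1.5)
E
```

```text
t: 1.45
ee_pos: [0.5375, -0.1112, 0.1219]
ee_rot: [1.0, 0.02, 0.001, 0.0]
ft_force: [0.5, -1.5, -0.5]
width: 0.0299
grasp_force: 0.0
t: 1.58
ee_pos: [0.5368, -0.1099, 0.1197]
ee_rot: [1.0, 0.022, -0.0, -0.0]
ft_force: [-0.2, -1.1, -0.1]
width: 0.0301
grasp_force: 0.0
t 1.57 target [ 536.1 -109.9   46. ] cur [ 536.8 -109.9  119.7] jig [  2.6 -22. ] yaw-jig 0.32 w 30.1 F [-0.2 -1.1 -0.1] | tx ty tz [-0.6  0.  73.7] twist 0.3 tilt 0.07
[[202.84226168 314.56571995]]
```

View pics/s3.png

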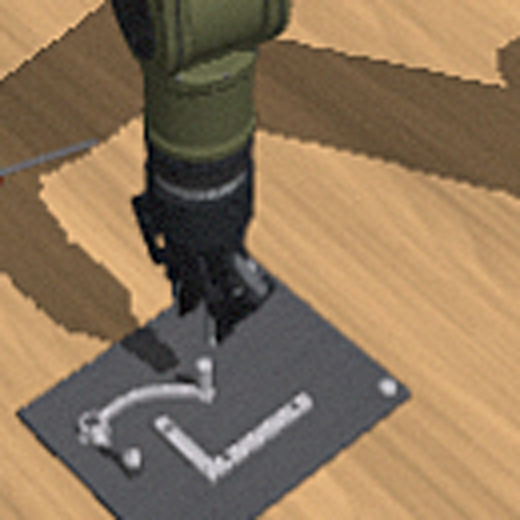

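The gripper hangs directly over the pin, with the fingertips at about (215,340) and the pin top at (205,363) below them. I descend around it and draw it back.

```bash
python3 -m jog '{"motion":[{"tx":-1,"ty":0,"tz":25,"twist":0},{"tx":-1,"ty":0,"tz":50,"twist":0},{"tx":-1,"ty":0,"tz":65,"twist":0},{"tx":-1,"ty":0,"tz":73,"twist":0},{"tx":-1,"ty":0,"tz":73,"twist":0}]}'; python3 g.py j 2 -90 46 0
```

```text
t: 2.25
ee_pos: [0.5336, -0.1131, 0.0483]
ee_rot: [1.0, 0.019, -0.0, -0.0]
ft_force: [-0.0, 0.5, 0.2]
width: 0.0298
grasp_force: 0.0
t 2.25 target [ 538.8 -177.9   46. ] cur [ 533.6 -113.1   48.3] jig [ -0.6 -25.1] yaw-jig -0.01 w 29.8 F [-0.   0.5  0.2] | tx ty tz [ 2.6 64.9  2.3] twist -0.0 tilt 0.03
```

```bash
python3 -m jog '{"motion":[{"tx":0,"ty":6,"tz":0,"twist":0},{"tx":0,"ty":13,"tz":0,"twist":0},{"tx":0,"ty":20,"tz":0,"twist":0},{"tx":0,"ty":27,"tz":0,"twist":0},{"tx":0,"ty":34,"tz":0,"twist":0}]}'; python3 -m jog '{"motion":[{"tx":0,"ty":7,"tz":0,"twist":0},{"tx":1,"ty":14,"tz":0,"twist":0},{"tx":2,"ty":21,"tz":0,"twist":0},{"tx":2,"ty":28,"tz":0,"twist":0},{"tx":3,"ty":34,"tz":0,"twist":0}]}'; python3 -m jog '{"motion":[{"tx":0,"ty":0,"tz":0,"twist":0},{"tx":0,"ty":0,"tz":-30,"twist":0},{"tx":0,"ty":0,"tz":-80,"twist":0},{"tx":0,"ty":0,"tz":-130,"twist":0}]}';  python3 g.py w 581.3 243.8 176 20.5
```

```text
t: 2.88
ee_pos: [0.5325, -0.1451, 0.048]
ee_rot: [1.0, 0.02, -0.002, -0.002]
ft_force: [-3.3, 3.5, 1.0]
width: 0.03
grasp_force: 2.2
t: 3.5
ee_pos: [0.5404, -0.1816, 0.0487]
ee_rot: [1.0, 0.019, 0.001, 0.0]
ft_force: [0.3, -0.2, -0.5]
width: 0.0297
grasp_force: 0.0
t: 4.0
ee_pos: [0.5392, -0.1803, 0.1794]
ee_rot: [1.0, 0.02, -0.0, -0.0]
ft_force: [1.7, -1.1, -0.3]
width: 0.0298
grasp_force: 0.0
t 4.00 target [581.3 243.8 176. ] cur [ 539.2 -180.3  179.4] jig [  2.4 -92.4] yaw-jig 0.04 w 29.8 F [ 1.7 -1.1 -0.3] | tx ty tz [  58.6 -422.1    3.5] twist -18.3 tilt 0.05
```

```bash
python3 -m jog '{"motion":[{"tx":5,"ty":-40,"tz":0,"twist":-2},{"tx":12,"ty":-90,"tz":0,"twist":-5},{"tx":19,"ty":-140,"tz":0,"twist":-9},{"tx":26,"ty":-190,"tz":0,"twist":-13},{"tx":33,"ty":-240,"tz":0,"twist":-18}]}' 1; python3 g.py w 581.3 243.8 120 20.5
python3 - <<'E'
from m import *
snap('top','t3.png',(130,150,330,270),4)
E
```

```text
t: 4.62
ee_pos: [0.5632, 0.0623, 0.1784]
ee_rot: [0.984, 0.177, 0.0, 0.0]
ft_force: [-0.2, -0.9, -0.3]
width: 0.0856
grasp_force: 0.0
t 4.62 target [581.3 243.8 120. ] cur [563.2  62.3 178.4] jig [ 35.7 149. ] yaw-jig 18.19 w 85.6 F [-0.2 -0.9 -0.3] | tx ty tz [  80.2 -163.9   58.4] twist -0.1 tilt 0.02
```

View pics/t3.png

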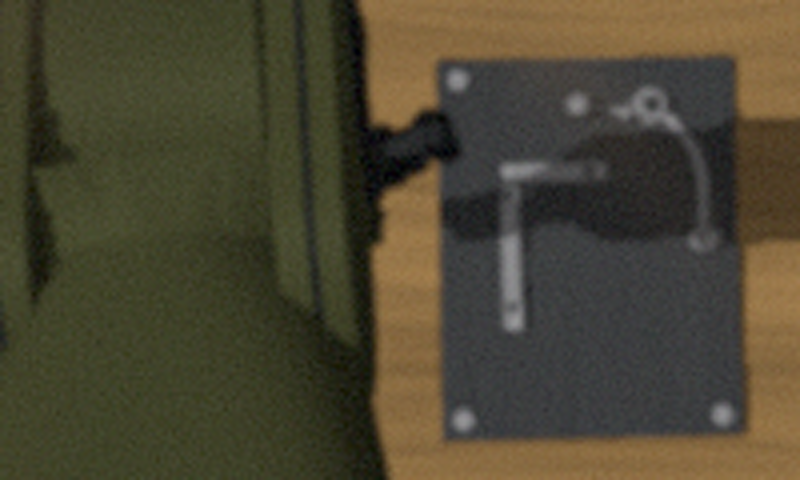

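The sprung arm is back and staying back: its nose is at (703,240), where it was at (604,241). On to the bracket.

```bash
python3 -m jog '{"motion":[{"tx":16,"ty":-33,"tz":5,"twist":0},{"tx":40,"ty":-82,"tz":20,"twist":0},{"tx":64,"ty":-131,"tz":35,"twist":0},{"tx":80,"ty":-164,"tz":55,"twist":0},{"tx":80,"ty":-164,"tz":58,"twist":0}]}'; python3 -m jog '{"motion":[{"tx":0,"ty":0,"tz":0,"twist":0}]}'; python3 g.py w 581.3 243.8 30 20.5
python3 - <<'E'
from m import *
snap('scene','s4.png',(250,180,390,310),5)
E
```

```text
t: 5.3
ee_pos: [0.585, 0.2331, 0.1185]
ee_rot: [0.982, 0.187, -0.002, -0.004]
ft_force: [-1.5, -0.2, -0.4]
width: 0.0856
grasp_force: 0.0
t: 5.42
ee_pos: [0.5852, 0.2308, 0.1201]
ee_rot: [0.983, 0.185, -0.002, -0.004]
ft_force: [0.5, -1.2, 0.2]
width: 0.0857
grasp_force: 0.0
t 5.42 target [581.3 243.8  30. ] cur [585.2 230.8 120.1] jig [ 64.1 316.6] yaw-jig 19.13 w 85.7 F [ 0.5 -1.2  0.2] | tx ty tz [  1.2 -12.7  90.2] twist 0.8 tilt 0.52
```

View pics/s4.png

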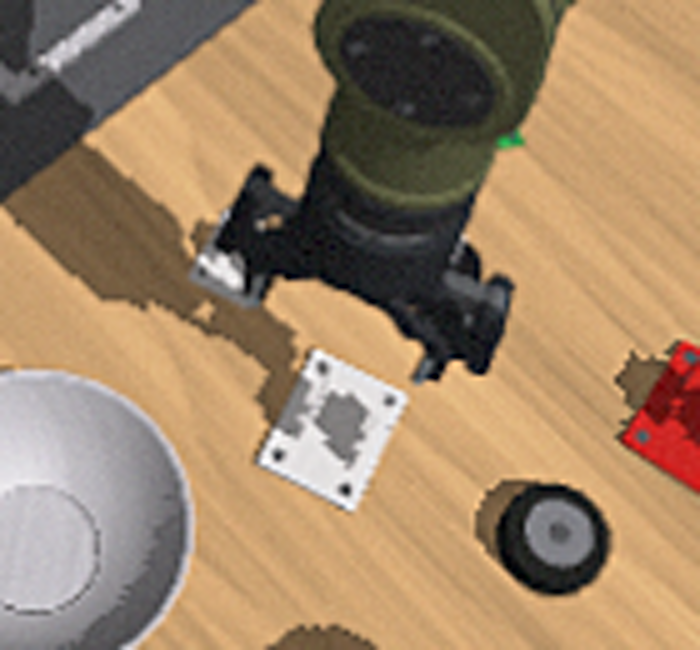

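```bash
python3 -c "
from h import *;print(readout.sense()['joints'].round(3))"; python3 -m jog '{"motion":[{"tx":1,"ty":-12,"tz":0,"twist":0.8},{"tx":1,"ty":-12,"tz":0,"twist":0.8}]}';python3 g.py w 581.3 243.8 30 20.5; python3 -c "
from h import *;print(readout.sense()['joints'].round(3))"
```

```text
[ 0.371  0.508 -0.086  0.977  0.009  3.141]
t: 5.72
ee_pos: [0.586, 0.2344, 0.1212]
ee_rot: [0.983, 0.186, -0.001, -0.008]
ft_force: [-0.8, 0.7, -0.4]
width: 0.0852
grasp_force: 0.0
t 5.72 target [581.3 243.8  30. ] cur [586.  234.4 121.2] jig [ 65.  320.1] yaw-jig 19.19 w 85.2 F [-0.8  0.7 -0.4] | tx ty tz [-1.  -8.9 91.4] twist 0.9 tilt 0.98
[ 0.372  0.509 -0.082  0.978  0.017  3.141]
```

Joint 6 is at its limit, so the grasp needs the other half turn, about -180° of twist.

```bash
for i in 1 2 3; do python3 -m jog '{"motion":[{"tx":0,"ty":0,"tz":0,"twist":-10},{"tx":0,"ty":0,"tz":0,"twist":-20.5},{"tx":0,"ty":0,"tz":0,"twist":-31},{"tx":0,"ty":0,"tz":0,"twist":-41.5},{"tx":0,"ty":0,"tz":0,"twist":-52}]}' >/dev/null; done;  python3 -m jog '{"motion":[{"tx":0,"ty":0,"tz":0,"twist":-10},{"tx":0,"ty":0,"tz":0,"twist":-20},{"tx":0,"ty":0,"tz":0,"twist":-23},{"tx":0,"ty":0,"tz":0,"twist":-23}]}' ;python3 g.py w 581.3 243.8 30 20.5; python3 -c "
from h import *;print(readout.sense()['joints'].round(3))"
```

```text
t: 8.1
ee_pos: [0.5857, 0.2346, 0.1208]
ee_rot: [-0.177, 0.984, 0.008, -0.002]
ft_force: [-0.3, 0.2, 0.7]
width: 0.0853
grasp_force: 0.0
t 8.10 target [581.3 243.8  30. ] cur [585.7 234.6 120.8] jig [ 64.7 320.3] yaw-jig -161.82 w 85.3 F [-0.3  0.2  0.7] | tx ty tz [ 0.9  8.6 91. ] twist -0.1 tilt 0.97
[ 0.373  0.51  -0.082  0.978  0.017  0.017]
```

```bash
python3 -m jog '{"motion":[{"tx":1,"ty":9,"tz":10,"twist":0},{"tx":1,"ty":9,"tz":30,"twist":0},{"tx":1,"ty":9,"tz":38,"twist":0},{"tx":1,"ty":9,"tz":38,"twist":0}]}' 1; python3 g.py w 581.3 243.8 30 20.5
python3 - <<'E'
from m import *
snap('scene','s5.png',(280,200,360,290),6)
E
```

```text
t: 8.6
ee_pos: [0.5803, 0.2435, 0.0816]
ee_rot: [-0.177, 0.984, 0.008, -0.003]
ft_force: [0.5, 0.2, -0.2]
width: 0.0853
grasp_force: 0.0
t 8.60 target [581.3 243.8  30. ] cur [580.3 243.5  81.6] jig [ 59.7 329.5] yaw-jig -161.75 w 85.3 F [ 0.5  0.2 -0.2] | tx ty tz [-1.2 -1.  51.6] twist -0.1 tilt 0.98
```

View pics/s5.png

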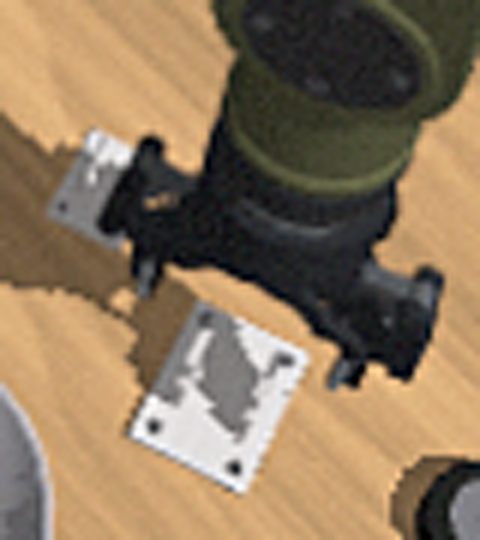

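The open fingers at (145,280) and (345,375) straddle the bracket, which shows from (130,435) to (310,350). I descend and close.

```bash
python3 -m jog '{"motion":[{"tx":-1,"ty":-1,"tz":15,"twist":0},{"tx":-1,"ty":-1,"tz":35,"twist":0},{"tx":-1,"ty":-1,"tz":47,"twist":0},{"tx":-1,"ty":-1,"tz":50,"twist":0},{"tx":-1,"ty":-1,"tz":50,"twist":0}]}' 1;  python3 -m jog '{"motion":[{"tx":0,"ty":0,"tz":0,"twist":0},{"tx":0,"ty":0,"tz":0,"twist":0},{"tx":0,"ty":0,"tz":0,"twist":0},{"tx":0,"ty":0,"tz":0,"twist":0},{"tx":0,"ty":0,"tz":0,"twist":0}]}' -0.4 30; python3 g.py w 581.3 243.8 30 20.5; python3 -m jog '{"motion":[{"tx":0,"ty":0,"tz":-15,"twist":0},{"tx":0,"ty":0,"tz":-40,"twist":0},{"tx":0,"ty":0,"tz":-70,"twist":0},{"tx":0,"ty":0,"tz":-90,"twist":0}]}'; python3 g.py j -10 -15 100 180
```

```text
t: 9.28
ee_pos: [0.5823, 0.2438, 0.0326]
ee_rot: [-0.177, 0.984, 0.008, -0.002]
ft_force: [0.1, -0.1, -0.5]
width: 0.0852
grasp_force: 0.0
t: 9.9
ee_pos: [0.5826, 0.2442, 0.0334]
ee_rot: [-0.178, 0.984, 0.009, -0.001]
ft_force: [-1.5, 0.3, 5.3]
width: 0.0379
grasp_force: 31.6
t 9.90 target [581.3 243.8  30. ] cur [582.6 244.2  33.4] jig [ 62.  330.1] yaw-jig -161.74 w 37.9 F [-1.5  0.3  5.3] | tx ty tz [ 1.4 -0.   3.4] twist -0.0 tilt 0.99
t: 10.4
ee_pos: [0.5829, 0.2421, 0.124]
ee_rot: [-0.177, 0.984, 0.008, -0.002]
ft_force: [0.3, -0.3, -2.4]
width: 0.0374
grasp_force: 30.9
t 10.40 target [ 523.9 -103.4  100. ] cur [582.9 242.1 124. ] jig [ 62.2 328. ] yaw-jig -161.76 w 37.4 F [ 0.3 -0.3 -2.4] | tx ty tz [ 175.9 -303.5   19. ] twist 18.2 tilt 0.95
```

```bash
python3 -m jog '{"motion":[{"tx":15,"ty":-25,"tz":0,"twist":2},{"tx":42,"ty":-72,"tz":0,"twist":5},{"tx":69,"ty":-119,"tz":0,"twist":9},{"tx":96,"ty":-166,"tz":0,"twist":13},{"tx":123,"ty":-213,"tz":0,"twist":18.2}]}' > /dev/null; python3 g.py j -10 -15 100 180
```

```text
t 11.03 target [ 523.9 -103.4  100. ] cur [541.1  -2.  119.2] jig [11.1 85.7] yaw-jig -180.11 w 37.5 F [ 0.1  0.2 -2.2] | tx ty tz [  20.7 -101.    17.8] twist -0.1 tilt 0.95
```

```bash
python3 -m jog '{"motion":[{"tx":7,"ty":-34,"tz":0,"twist":0},{"tx":14,"ty":-68,"tz":0,"twist":0},{"tx":19,"ty":-92,"tz":10,"twist":0},{"tx":21,"ty":-101,"tz":25,"twist":0},{"tx":21,"ty":-101,"tz":40,"twist":0}]}' > /dev/null; python3 -m jog '{"motion":[{"tx":0,"ty":0,"tz":0,"twist":0}]}' ; python3 g.py j -10 -15 45 180
python3 - <<'E'
from m import *
a=imaging.capture('scene')[:,:,::-1][125:225,200:310];b=imaging.capture('top')[:,:,::-1][150:265,225:325]
a=cv2.resize(a,(440,400),interpolation=cv2.INTER_CUBIC);b=cv2.resize(b,(348,400),interpolation=cv2.INTER_CUBIC)
cv2.imwrite('pics/c6.png',np.hstack([a,b]))
E
```

```text
t: 11.78
ee_pos: [0.523, -0.1001, 0.0757]
ee_rot: [-0.02, 1.0, 0.009, -0.005]
ft_force: [-0.2, 0.5, -2.3]
width: 0.0376
grasp_force: 31.0
t 11.78 target [ 523.9 -103.4   45. ] cur [ 523.  -100.1   75.7] jig [-10.7 -11.7] yaw-jig -179.89 w 37.6 F [-0.2  0.5 -2.3] | tx ty tz [-1.  -3.9 30.7] twist 0.1 tilt 1.14
```

View pics/c6.png

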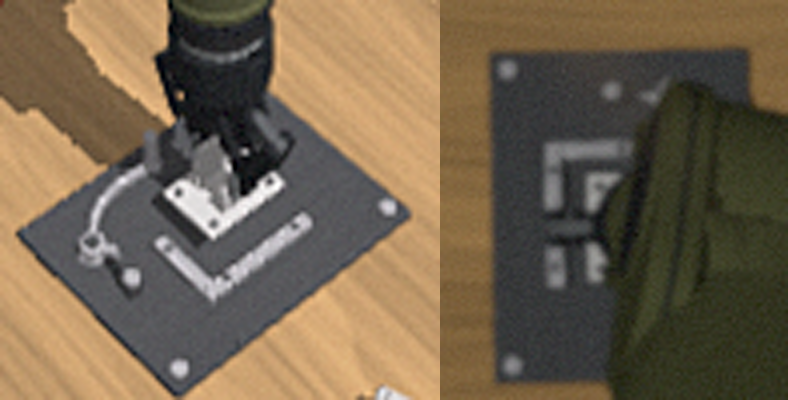

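The bracket hangs over the bed, clear of the edges and of the drawn-back arm. Its leading plate corners in the left view (4×, origin 200,125) are at (214,240), (164,183) and (285,183). I measure the in-hand offset from those.

```bash
python3 - <<'E'
from h import *
px=(np.array([(213,239),(163,183),(285,183)],float)+.5)/4-.5+[200,125]
P=p2w('scene',px,.0487)[:,:2]*1e3
a=np.radians(2.2);M=np.array([[np.cos(a),-np.sin(a)],[np.sin(a),np.cos(a)]])
q=(P-[533.3,-88])@M; print(q.round(1), 'origin est', (q-[[40,30],[40,-30],[-40,30]]).round(1), 'tcp jig -10.7 -11.7')
E
python3 -m jog '{"motion":[{"tx":0,"ty":-1,"tz":10,"twist":0},{"tx":0,"ty":-2,"tz":20,"twist":0},{"tx":0,"ty":-3,"tz":26,"twist":0},{"tx":0,"ty":-3,"tz":26,"twist":0}]}';python3 g.py j -10 -15 45 180
```

```text
[[ 27.7  17.9]
 [ 21.3 -50.7]
 [-52.8  15.8]] origin est [[-12.3 -12.1]
 [-18.7 -20.7]
 [-12.8 -14.2]] tcp jig -10.7 -11.7
t: 12.38
ee_pos: [0.5239, -0.1038, 0.0508]
ee_rot: [-0.02, 1.0, 0.008, -0.004]
ft_force: [0.5, 0.4, -2.8]
width: 0.0375
grasp_force: 31.0
t 12.38 target [ 523.9 -103.4   45. ] cur [ 523.9 -103.8   50.8] jig [-10.  -15.4] yaw-jig -179.96 w 37.5 F [ 0.5  0.4 -2.8] | tx ty tz [-0.   0.3  5.8] twist 0.0 tilt 1.02
```

```bash
python3 -m jog '{"motion":[{"tx":0,"ty":0,"tz":2,"twist":0},{"tx":0,"ty":0,"tz":4,"twist":0},{"tx":0,"ty":0,"tz":4,"twist":0}]}' | grep -E "ee_pos|ft"; for i in 1 2 3; do python3 -m jog '{"motion":[{"tx":0,"ty":0,"tz":0.7,"twist":0},{"tx":0,"ty":0,"tz":0.7,"twist":0}]}' | grep -E "ee_pos|ft"; done
```

```text
ee_pos: [0.5245, -0.1038, 0.0475]
ft_force: [-0.0, 0.6, -2.4]
ee_pos: [0.5246, -0.1038, 0.0469]
ft_force: [-0.1, 0.4, -2.9]
ee_pos: [0.5245, -0.1038, 0.0461]
ft_force: [-0.5, -0.5, -2.5]
ee_pos: [0.5246, -0.1037, 0.0456]
ft_force: [-0.6, -0.2, -1.7]
```

```bash
for i in 1 2 3 4; do python3 -m jog '{"motion":[{"tx":0,"ty":0,"tz":0.5,"twist":0},{"tx":0,"ty":0,"tz":0.5,"twist":0}]}' | grep -E "ee_pos|ft"; done
```

```text
ee_pos: [0.5245, -0.1037, 0.0454]
ft_force: [-3.3, 0.8, 4.9]
ee_pos: [0.5244, -0.1037, 0.0453]
ft_force: [-4.1, 1.1, 9.1]
ee_pos: [0.5244, -0.1037, 0.0453]
ft_force: [-4.7, 1.5, 12.1]
ee_pos: [0.5244, -0.1037, 0.0453]
ft_force: [-5.5, 1.8, 16.0]
```

```bash
python3 -m jog '{"motion":[{"tx":0,"ty":0,"tz":-1.6,"twist":0},{"tx":0,"ty":0,"tz":-1.6,"twist":0}]}' - 20 | grep ft;  python3 -m jog '{"motion":[{"tx":-3,"ty":3,"tz":0,"twist":0},{"tx":-6,"ty":7,"tz":0,"twist":0},{"tx":-9,"ty":11,"tz":0,"twist":0},{"tx":-11,"ty":14,"tz":0,"twist":0},{"tx":-11,"ty":16,"tz":0,"twist":0}]}' | grep -E "ee_pos|ft"; for i in 1 2 3; do python3 -m jog '{"motion":[{"tx":0,"ty":1,"tz":0,"twist":0},{"tx":0,"ty":1,"tz":0,"twist":0}]}' | grep -E "ee_pos|ft"; done; python3 g.py j 5 5 45 180
```

```text
ft_force: [-2.4, 0.2, 7.1]
ee_pos: [0.5357, -0.0883, 0.0453]
ft_force: [-0.9, -1.6, 1.6]
ee_pos: [0.5357, -0.0866, 0.0453]
ft_force: [1.0, -1.7, 1.1]
ee_pos: [0.5354, -0.0853, 0.0454]
ft_force: [1.1, -1.4, 1.1]
ee_pos: [0.5351, -0.0843, 0.0454]
ft_force: [1.4, -1.9, 2.2]
t 16.12 target [538.1 -82.8  45. ] cur [535.1 -84.3  45.4] jig [1.9 3.7] yaw-jig -179.94 w 37.7 F [ 1.4 -1.9  2.2] | tx ty tz [-3.1  1.3  0.4] twist 0.1 tilt 0.96
```

```bash
for i in 1 2 3 4; do python3 -m jog '{"motion":[{"tx":0,"ty":0.7,"tz":0,"twist":0},{"tx":0,"ty":0.7,"tz":0,"twist":0}]}' | grep -E "ee_pos|ft"; done; python3 g.py j 5 5 45 180
```

```text
ee_pos: [0.5348, -0.0837, 0.0454]
ft_force: [0.6, -2.5, 1.9]
ee_pos: [0.5347, -0.083, 0.0453]
ft_force: [1.2, -3.3, 2.9]
ee_pos: [0.5346, -0.0823, 0.0454]
ft_force: [0.7, -4.0, 2.7]
ee_pos: [0.5346, -0.0816, 0.0453]
ft_force: [-0.3, -3.7, 3.7]
t 17.12 target [538.1 -82.8  45. ] cur [534.6 -81.6  45.3] jig [1.5 6.4] yaw-jig -179.95 w 37.8 F [-0.3 -3.7  3.7] | tx ty tz [-3.5 -1.4  0.3] twist 0.1 tilt 0.96
```

```bash
for i in 1 2 3 4; do python3 -m jog '{"motion":[{"tx":0,"ty":0.7,"tz":-0.05,"twist":0},{"tx":0,"ty":0.7,"tz":-0.05,"twist":0}]}' | grep -E "ee_pos|ft"; done; python3 g.py j 5 5 45 180
```

```text
ee_pos: [0.5346, -0.0813, 0.0454]
ft_force: [-0.0, -4.7, 3.5]
ee_pos: [0.5346, -0.0813, 0.0454]
ft_force: [0.7, -7.0, 3.1]
ee_pos: [0.5346, -0.0812, 0.0454]
ft_force: [0.1, -8.5, 2.2]
ee_pos: [0.5347, -0.0811, 0.0455]
ft_force: [1.0, -9.8, 2.8]
t 18.12 target [538.1 -82.8  45. ] cur [534.7 -81.1  45.5] jig [1.6 6.8] yaw-jig -180.01 w 37.7 F [ 1.  -9.8  2.8] | tx ty tz [-3.4 -1.8  0.4] twist -0.0 tilt 0.69
```

```bash
python3 -m jog '{"motion":[{"tx":-0.5,"ty":-1.8,"tz":-0.1,"twist":0},{"tx":-1,"ty":-1.8,"tz":-0.1,"twist":0},{"tx":-2,"ty":-1.8,"tz":-0.1,"twist":0}]}' | grep -E "ee_pos|ft"; for i in 1 2 3 4 5 6; do python3 -m jog '{"motion":[{"tx":-0.7,"ty":0,"tz":0,"twist":0},{"tx":-0.7,"ty":0,"tz":0,"twist":0}]}' | grep -E "ee_pos|ft"; done; python3 g.py j 5 5 45 180
```

```text
ee_pos: [0.5347, -0.0813, 0.0453]
ft_force: [-4.2, -6.1, 8.5]
ee_pos: [0.5346, -0.0812, 0.0454]
ft_force: [-4.0, -6.4, 7.3]
ee_pos: [0.5347, -0.0813, 0.0454]
ft_force: [-6.0, -7.1, 9.3]
ee_pos: [0.5347, -0.0812, 0.0454]
ft_force: [-7.8, -5.4, 11.2]
ee_pos: [0.5346, -0.0813, 0.0454]
ft_force: [-8.9, -6.7, 12.5]
ee_pos: [0.5347, -0.0813, 0.0453]
ft_force: [-10.1, -7.0, 14.4]
ee_pos: [0.5347, -0.0813, 0.0454]
ft_force: [-10.7, -6.5, 15.5]
t 20.00 target [538.1 -82.8  45. ] cur [534.7 -81.3  45.4] jig [1.7 6.7] yaw-jig -179.98 w 37.1 F [-10.7  -6.5  15.5] | tx ty tz [-3.3 -1.7  0.3] twist 0.0 tilt 1.23
```

```bash
python3 -m jog '{"motion":[{"tx":3,"ty":-1,"tz":-0.5,"twist":0},{"tx":6,"ty":-3,"tz":-1,"twist":0},{"tx":6,"ty":-3,"tz":-1,"twist":0}]}' | grep -E "ee_pos|ft";python3 g.py j 5 5 45 180; for i in 1 2 3 4; do python3 -m jog '{"motion":[{"tx":-1,"ty":0,"tz":0,"twist":0},{"tx":-1,"ty":0,"tz":0,"twist":0}]}' | grep -E "ee_pos|ft"; done; python3 g.py j 5 5 45 180
```

```text
ee_pos: [0.5335, -0.0825, 0.0456]
ft_force: [-0.1, -0.4, -2.1]
t 20.38 target [538.1 -82.8  45. ] cur [533.5 -82.5  45.6] jig [0.4 5.5] yaw-jig -179.93 w 37.8 F [-0.1 -0.4 -2.1] | tx ty tz [-4.6 -0.5  0.6] twist 0.1 tilt 1.16
ee_pos: [0.536, -0.0831, 0.0462]
ft_force: [-0.3, -0.8, -2.0]
ee_pos: [0.5372, -0.0834, 0.0465]
ft_force: [-0.2, 0.6, -2.4]
ee_pos: [0.538, -0.0834, 0.0465]
ft_force: [-0.3, 0.5, -2.8]
ee_pos: [0.5381, -0.0834, 0.0463]
ft_force: [-1.9, 0.3, -1.6]
t 21.38 target [538.1 -82.8  45. ] cur [538.1 -83.4  46.3] jig [4.9 4.4] yaw-jig -179.96 w 37.6 F [-1.9  0.3 -1.6] | tx ty tz [-0.1  0.5  1.4] twist 0.0 tilt 1.01
```

It was friction holding it. With the bracket just lifted off the bed it moves freely, and contact with the short edge is starting.

```bash
for i in 1 2; do python3 -m jog '{"motion":[{"tx":-0.6,"ty":0,"tz":0,"twist":0},{"tx":-0.6,"ty":0,"tz":0,"twist":0}]}' | grep -E "ee_pos|ft"; done; echo y; for i in 1 2 3 4; do python3 -m jog '{"motion":[{"tx":0,"ty":0.8,"tz":0.1,"twist":0},{"tx":0,"ty":0.8,"tz":0.1,"twist":0}]}' | grep -E "ee_pos|ft"; done; python3 g.py j 5 5 45 180
```

```text
ee_pos: [0.5381, -0.0834, 0.0463]
ft_force: [-4.2, -0.5, 0.6]
ee_pos: [0.5382, -0.0833, 0.0461]
ft_force: [-7.0, -1.5, 0.8]
y
ee_pos: [0.5382, -0.0832, 0.046]
ft_force: [-5.8, -2.5, -0.4]
ee_pos: [0.5382, -0.0827, 0.0459]
ft_force: [-4.9, -3.1, 0.0]
ee_pos: [0.5381, -0.082, 0.0456]
ft_force: [-6.0, -3.3, -2.5]
ee_pos: [0.5381, -0.0813, 0.0455]
ft_force: [-4.5, -3.6, -2.3]
t 22.88 target [538.1 -82.8  45. ] cur [538.1 -81.3  45.5] jig [5.1 6.5] yaw-jig -180.01 w 37.8 F [-4.5 -3.6 -2.3] | tx ty tz [ 0.1 -1.5  0.5] twist -0.0 tilt 0.94
```

```bash
for i in 1 2 3; do python3 -m jog '{"motion":[{"tx":0,"ty":0.6,"tz":0.1,"twist":0},{"tx":0,"ty":0.6,"tz":0.1,"twist":0}]}' | grep -E "ee_pos|ft"; done; echo down; python3 -m jog '{"motion":[{"tx":0,"ty":0,"tz":0.4,"twist":0},{"tx":0,"ty":0,"tz":0.4,"twist":0}]}' | grep -E "ee_pos|ft"; python3 g.py j 5 5 45 180
```

```text
ee_pos: [0.5381, -0.0811, 0.0455]
ft_force: [-5.0, -4.0, -1.8]
ee_pos: [0.5382, -0.0811, 0.0456]
ft_force: [-6.1, -6.4, -0.7]
ee_pos: [0.5382, -0.081, 0.0456]
ft_force: [-5.9, -7.7, -0.3]
down
ee_pos: [0.5381, -0.081, 0.0455]
ft_force: [-6.3, -6.8, 2.9]
t 23.88 target [538.1 -82.8  45. ] cur [538.1 -81.   45.5] jig [5.1 6.8] yaw-jig -180.04 w 37.6 F [-6.3 -6.8  2.9] | tx ty tz [ 0.1 -1.8  0.5] twist -0.0 tilt 0.78
```

```bash
python3 -m jog '{"motion":[{"tx":0,"ty":0,"tz":0,"twist":0},{"tx":0,"ty":0,"tz":0,"twist":0},{"tx":0,"ty":0,"tz":0,"twist":0},{"tx":0,"ty":0,"tz":0,"twist":0}]}' 0.1 20 ; python3 g.py j 5 5 45 180; for i in 1 2 3; do python3 -m jog '{"motion":[{"tx":0,"ty":1,"tz":0,"twist":0},{"tx":0,"ty":1,"tz":0,"twist":0}]}' | grep -E "ee_pos|ft"; done
```

```text
t: 24.38
ee_pos: [0.5405, -0.0781, 0.0457]
ee_rot: [-0.02, 1.0, 0.008, -0.003]
ft_force: [-0.4, -0.2, -0.1]
width: 0.0474
grasp_force: 0.0
t 24.38 target [538.1 -82.8  45. ] cur [540.5 -78.1  45.7] jig [7.5 9.6] yaw-jig -179.93 w 47.4 F [-0.4 -0.2 -0.1] | tx ty tz [ 2.5 -4.6  0.6] twist 0.1 tilt 0.96
ee_pos: [0.5399, -0.0772, 0.0455]
ft_force: [1.3, 1.0, -0.1]
ee_pos: [0.5399, -0.0768, 0.0455]
ft_force: [0.6, -2.3, 0.4]
ee_pos: [0.5399, -0.0766, 0.0457]
ft_force: [-1.0, -6.0, -0.0]
```

```bash
python3 -m jog '{"motion":[{"tx":0,"ty":-4,"tz":0,"twist":0},{"tx":0,"ty":-4.5,"tz":-10,"twist":0},{"tx":0,"ty":-4.5,"tz":-35,"twist":0},{"tx":0,"ty":-4.5,"tz":-55,"twist":0},{"tx":0,"ty":-4.5,"tz":-55,"twist":0}]}' | grep -E "ee_pos|ft|wid"; python3 -m jog '{"motion":[{"tx":20,"ty":0,"tz":0,"twist":0},{"tx":40,"ty":0,"tz":0,"twist":0},{"tx":50,"ty":0,"tz":0,"twist":0},{"tx":50,"ty":0,"tz":0,"twist":0}]}' -0.43 | grep -E "ee_pos|ft|wid"; python3 g.py w 488 -83 48 182.2
```

```text
ee_pos: [0.542, -0.0806, 0.1025]
ft_force: [-0.3, 0.4, -0.8]
width: 0.0468
ee_pos: [0.4897, -0.0825, 0.1004]
ft_force: [0.9, -0.3, -0.2]
width: 0.0244
t 26.25 target [488. -83.  48.] cur [489.7 -82.5 100.4] jig [-43.3   7.2] yaw-jig -179.96 w 24.4 F [ 0.9 -0.3 -0.2] | tx ty tz [ 1.4 -1.3 52.4] twist 0.0 tilt 1.01
```

```bash
python3 -m jog '{"motion":[{"tx":0,"ty":0,"tz":20,"twist":0},{"tx":0,"ty":0,"tz":42,"twist":0},{"tx":-4,"ty":0,"tz":52,"twist":0},{"tx":-10,"ty":0,"tz":52,"twist":0},{"tx":-10,"ty":0,"tz":52,"twist":0}]}' | grep -E "ee_pos|ft|wid";  for i in 1 2 3 4 5 6; do python3 -m jog '{"motion":[{"tx":-1,"ty":0,"tz":0,"twist":0},{"tx":-2,"ty":0,"tz":0,"twist":0}]}' | grep -E "ee_pos|ft"; done
```

```text
ee_pos: [0.5019, -0.0816, 0.0494]
ft_force: [0.4, -0.5, 0.2]
width: 0.0245
ee_pos: [0.5024, -0.0814, 0.0492]
ft_force: [0.7, 0.4, -0.2]
ee_pos: [0.5041, -0.0813, 0.0488]
ft_force: [-0.0, 1.0, -0.5]
ee_pos: [0.5061, -0.0812, 0.0487]
ft_force: [-0.4, 0.4, -0.0]
ee_pos: [0.5081, -0.0811, 0.0486]
ft_force: [0.7, 0.3, -0.6]
ee_pos: [0.5093, -0.0811, 0.0485]
ft_force: [-2.6, 0.0, 2.1]
ee_pos: [0.5093, -0.0809, 0.0483]
ft_force: [-7.1, -1.0, 6.0]
```

```bash
python3 -m jog '{"motion":[{"tx":5,"ty":0,"tz":0,"twist":0},{"tx":12,"ty":0,"tz":-10,"twist":0},{"tx":12,"ty":0,"tz":-35,"twist":0},{"tx":12,"ty":0,"tz":-65,"twist":0},{"tx":12,"ty":0,"tz":-65,"twist":0}]}' -1 | grep -E "ee_pos|ft|wid"; python3 g.py j 2 -127 115 180; python3 - <<'E'
from m import *
snap('scene','s7.png',(200,120,310,230),5)
E
```

```text
ee_pos: [0.5031, -0.0829, 0.1167]
ft_force: [0.5, -0.4, -0.6]
width: 0.0002
t 29.00 target [ 540.2 -214.8  115. ] cur [503.1 -82.9 116.7] jig [-30.    6.2] yaw-jig -179.96 w 0.2 F [ 0.5 -0.4 -0.6] | tx ty tz [ -31.9 -133.2   -0.2] twist 0.0 tilt 0.84
```

```bash
python3 -m jog '{"motion":[{"tx":-8,"ty":-33,"tz":0,"twist":0},{"tx":-18,"ty":-75,"tz":0,"twist":0},{"tx":-28,"ty":-115,"tz":0,"twist":0},{"tx":-32,"ty":-133,"tz":0,"twist":0},{"tx":-32,"ty":-133,"tz":0,"twist":0}]}' >/dev/null; python3 -m jog '{"motion":[{"tx":0,"ty":0,"tz":20,"twist":0},{"tx":0,"ty":0,"tz":45,"twist":0},{"tx":0,"ty":0,"tz":62,"twist":0},{"tx":0,"ty":0,"tz":68,"twist":0},{"tx":0,"ty":0,"tz":68,"twist":0}]}' | grep -E "ee_pos|ft|wid"; python3 g.py j 2 -83 46 180
```

```text
ee_pos: [0.5367, -0.212, 0.0433]
ft_force: [-0.3, -0.7, 0.6]
width: 0.0004
t 30.30 target [ 538.5 -170.9   46. ] cur [ 536.7 -212.    43.3] jig [  -1.4 -124. ] yaw-jig -179.89 w 0.4 F [-0.3 -0.7  0.6] | tx ty tz [-3.4 41.  -2. ] twist 0.1 tilt 1.03
```

```bash
python3 -m jog '{"motion":[{"tx":-2,"ty":4,"tz":-2,"twist":0},{"tx":-2,"ty":9,"tz":-2,"twist":0},{"tx":-2,"ty":14,"tz":-2,"twist":0},{"tx":-2,"ty":19,"tz":-2,"twist":0},{"tx":-2,"ty":24,"tz":-2,"twist":0}]}' | grep -E "ee_pos|ft"; for i in 1 2 3 4 5 6; do  python3 -m jog '{"motion":[{"tx":0,"ty":2,"tz":0,"twist":0},{"tx":0,"ty":4,"tz":0,"twist":0}]}' | grep -E "ee_pos|ft"; done
```

```text
ee_pos: [0.5371, -0.1908, 0.046]
ft_force: [-3.7, -6.2, 2.3]
ee_pos: [0.5364, -0.1864, 0.0457]
ft_force: [-3.6, -5.6, 0.4]
ee_pos: [0.5363, -0.182, 0.0456]
ft_force: [-2.6, -4.0, -0.0]
ee_pos: [0.5372, -0.177, 0.0458]
ft_force: [-2.2, -2.9, -0.8]
ee_pos: [0.5379, -0.1726, 0.0461]
ft_force: [-1.4, -1.8, 0.4]
ee_pos: [0.5379, -0.1686, 0.0462]
ft_force: [-0.6, -0.4, -0.7]
ee_pos: [0.5377, -0.1646, 0.0463]
ft_force: [0.2, 0.0, 0.4]
```

The force fell away to zero, so the arm has gone over centre. I back off, lift clear and look.

```bash
python3 -m jog '{"motion":[{"tx":0,"ty":-10,"tz":0,"twist":0},{"tx":0,"ty":-20,"tz":-10,"twist":0},{"tx":0,"ty":-20,"tz":-50,"twist":0},{"tx":0,"ty":-20,"tz":-90,"twist":0},{"tx":0,"ty":-50,"tz":-110,"twist":0}]}' | grep -E "ee_pos|ft"; python3 -m jog '{"motion":[{"tx":20,"ty":-50,"tz":0,"twist":0},{"tx":40,"ty":-100,"tz":0,"twist":0},{"tx":60,"ty":-150,"tz":0,"twist":0},{"tx":80,"ty":-190,"tz":0,"twist":0},{"tx":80,"ty":-190,"tz":0,"twist":0}]}' | grep -E "ee_pos|ft"
python3 - <<'E'
from h import *
a=imaging.capture('scene')[:,:,::-1][125:225,200:310];b=imaging.capture('top')[:,:,::-1][155:255,235:320]
a=cv2.resize(a,(440,400),interpolation=cv2.INTER_CUBIC);b=cv2.resize(b,(340,400),interpolation=cv2.INTER_CUBIC)
cv2.imwrite('pics/c8.png',np.hstack([a,b]))
E
```

```text
ee_pos: [0.5413, -0.2171, 0.1588]
ft_force: [0.4, 0.1, -0.6]
ee_pos: [0.4659, -0.4136, 0.1534]
ft_force: [0.3, -0.6, -0.3]
```

View pics/c8.png

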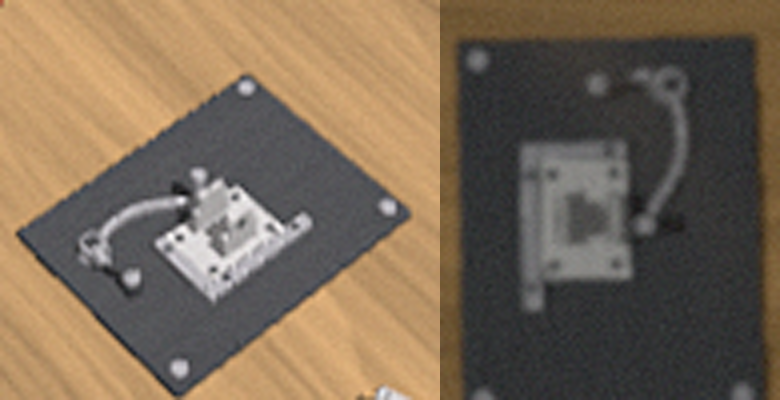

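The bracket sits flat in the corner against both edges. In the top view it spans (545,158) to (630,278), and the nose at (645,222) is clamped on its free side. I hand in.

```bash
python3 -c "
from bench import workorder; print(workorder.hand_in())"
```

```text
the job is handed in; nothing more can be done
None
```

The bracket is flat in the jig's corner against both fixed edges, the sprung arm is clamped on it, the robot is clear of everything, and the job was handed in after about 33 s; the hand-in returned no verdict.

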